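# Lock a plug-in module into a router with its torque-clutch knob

## Task

Push the grey module gently along its bay until it is fully home, flush with the front of the router, without ramming it into its connector. Then turn the black knob clockwise until its slip clutch clicks over once, and stop there: a second click over-tightens it. Let go and leave the other things on the table where they are.

Things in the scene. Friction and masses are not known exactly. Their poses are not given: they have to be found in the camera images.
- router: White router fixed to the table, 150 (its x) x 240 (its y) x 36 mm high; origin at the centre of its underside, x from its front (robot side) to its back, y to its left, z up. Three antennas 180 mm long stand along the back edge (x = 80 and beyond) and lean back. Below, 'router x, y, z' are mm in this frame.
- bay_mouth (a point): Centre of the module bay's mouth: router x = -75 (front face), y = 41, z = 12 (bay floor). The bay is 42 mm wide, runs along router x, is open above and in front; its side walls rise to z = 36, level with the router's top. At its far end sits the connector: over the module's last 8 mm it resists with 6 to 13 N and stays where pushed (no spring), then stops solid.
- module: Grey plug-in module lying in the bay, 125 (its x) x 40 x 24 mm, about 250 g; origin at the centre of its underside, x along the bay to the back. It starts 18 to 38 mm short of home and slides at under 3 N up to the connector. Fully home its front face is flush with the router's front (origin at router x = -12.5). A push over 30 N against the solid stop breaks it.
- module_face (a point): Centre of the module's front end face (40 wide, 24 high), 24 mm above the table; push here along router +x. When home it lies at router x = -75, y = 41, z = 24. A slot 12 wide, 6 deep crosses the module's top 75 mm behind this face; when home it lies under the lock's tongue.
- collar: Steel index collar right under the knob, radius 23, 5 mm thick; origin at its underside, router x = 0, y = -5, z = 58. It turns with the lock screw; its x axis points along its dark pip. Where the pip points at the start does not tell how far the screw must go. A steel tongue below it, under z = 57, reaches over the bay; the screw lowers it 4.7 mm per rad into the module's slot.
- knob_grip (a point): Point on the knob's axis at the height to grip it, router x = 0, y = -5, z = 84. The black fluted round knob has radius 18 and spans z = 64 to 92; it turns without rising or sinking and stays where left. Clockwise from above tightens: it drives collar and screw at 0.2 N m or less for an unseen 1.2 to 2.4 rad, then the screw stops dead and only the knob's slip clutch can give.
- knob_mark (a point): Point on the steel index bar on the knob's top, 16 mm off the axis. At the start it stands over the collar's pip: in the collar's frame x = 16, y = 0. Once the screw is stopped, torque climbs to 0.4 or 0.5 N m, then falls under 0.1 as the clutch tips over a tooth (half a click on) into its next notch, one click = 0.628 rad on: mark at x = 13, y = -9.4; two clicks: x = 5, y = -15.
- mug: Bystander (mm): white mug, radius 40, 92 high. Leave it where it is.
- screwdriver: Bystander (mm): screwdriver lying beside the router, 170 long. Leave it where it is.
- screw_jar: Bystander (mm): small glass jar with a steel lid, radius 24, 50 high. Leave it where it is.
- tape: Bystander (mm): roll of tape lying flat, outer radius 42, 18 high. Leave it where it is.
- spare_antenna: Bystander (mm): white spare antenna paddle lying behind the router, 190 long. Leave it where it is.
- earphone_case: Bystander (mm): small white rounded case, 60 x 48 x 24. Leave it where it is.
- usb_stick: Bystander (mm): black stick 55 x 18 x 9 lying on the router's lid. Leave it where it is.
There are look-alikes about, which are no part of the job. What is shaped like the module but blue or purple is not meant.

How it is judged (in metres and radians):
On the way, in this order (a step that is already met when the one before it is completed fails the run):
1. the module is fully home: its front flush with the router's front to 2 mm (x of module in the frame of router above -0.0145 m and z of module in the frame of router below 0.0145 m), for 0.2 s.
2. the clutch has clicked over once, with the module home (all of step 1 and y of knob_mark in the frame of collar below -0.0058 m and x of knob_mark in the frame of collar above 0.0095 m), for 0.2 s.
At the end, for the whole second after the job is handed in: The module rests fully home (its front within 2 mm of flush with the router's front, lying on the bay's floor) and the knob is left one click clockwise past the collar's pip (at least 21 and at most about 53 degrees) (all of step 2 and linear speed of module below 0.01 m/s); the robot touches nothing.
It fails at once if the clutch is turned on into a second click (mark more than about 60 degrees past the pip) (x of knob_mark in the frame of collar below 0.008 m).
It fails at once if the module is rammed into the router: more than 60 N of contact force between them (a push of some 30 N) (contact force between module and router above 60 N).
It fails at once if the clutch is forced backwards (y of knob_mark in the frame of collar above 0.0065 m).
It fails at once if a bystander is shifted more than 30 mm (distance of any of mug, screwdriver, screw_jar, tape, spare_antenna, earphone_case, usb_stick from where it was at the start of the episode above 0.03 m).
It also fails if it takes over 67 s, if anything falls off the work surface, if the arm or the gripper's body presses on something with over 40 N, if the wrist force passes 120 N, or if a joint passes its speed limit or range.

## Robot

A 6-joint arm with a two-finger parallel gripper is mounted at the origin on the work surface. World frame = base frame: x ahead of the robot, y to its left, z up, the work surface at z = 0. Lengths are in m, angles in degrees, forces in N, time in s.
With the tool pointing down it reaches from about 0.35 to 0.875 m from the base axis. Payload 4.2 kg.
Tool frame: the origin (TCP) lies midway between the tips of the shut fingers; the grasp point (between the pads) lies 19 mm behind it (r.pinch_z is the distance from the TCP to the grasp point, in m); z points along the fingers, y is the line along which they close (so a half turn about z gives the same grasp; the last joint's range is limited). The gripper opens to 87 mm and grips with 3 to 60 N. Pads are 19 mm wide; open, the fingers measure 117 mm over their backs; the gripper's body (75 mm by 190 mm) begins 51 mm behind the grasp point.
Start: joints at [-55.714, 22.042, 0.453, 0, -68.411, -14.817], TCP at [0.208, -0.589, 0.223] pointing down, gripper open.
Joint ranges: [-179.83, 179.83], [-69.29, 118.12], [-61.27, 80.66], [-181.25, 117.63], [-171.15, -9.14], [-177.46, 177.46]. Speed limits (degrees/s): [159.86, 159.86, 180, 180, 180, 180].

## Interface

Orientations are given as a 3x3 rotation matrix whose columns are the frame's x, y, z axes.
In Python, from station import r, imaging, models gives the robot as it stands. The module is installed in compiled form; this text tells all that it offers.
- The arm moves only by the tool apply_moves, never from a script. Its argument "moves" is a list of rows, each a list of 2 entries, a list of its own where there are three numbers: the shift along the tool's x, y, z in m, then the turn about the tool's z in degrees. A call has 1 to 5 rows; each row shifts and turns the commanded pose from where the row before left it, along the tool's axes as they then stand; what a row does not reach is not made up. A row lasts 1/12 s, in which the tool goes at most 41.7 mm and 7.16 degrees, less where a joint would pass 70% of its speed; a pose out of reach is approached as far as the arm can. A call is refused whole if a number of a shift passes 0.0417 or a number of a turn 7.16, either way. A call with a gripper value outside its range is refused whole. "hand" is the finger opening in m, from 0 to 0.087, set as the call begins (left out, the last holds). The fingers move at their own pace and stop on an object; the grip force is fixed at half the most. Time passes only in rows, so rows that do not move let the fingers close. It gives the time, the measured TCP pose, the force, the opening and the grip force at its end, in the units of the state.
- r.sense(): the state, without advancing time (a new reading comes with each control period).
- imaging.capture(name): name is "scene" or "top"; returns a dict with "frame" (384x512x3 uint8, blue, green, red), "intrinsics" (3x3 intrinsics, pixels), "dist" ([k1, k2, p1, p2, k3] as OpenCV has them; the pictures are not rectified), "eye" and "orientation" of the camera in the world. Camera axes: x right, y down, z forward; pixel columns grow to the right and rows downward; lengths in m; the calibration is good to about 2 mm. A picture is of the moment at which its call begins. There is no depth.
- r.finish_job(): hands the job in; it is judged then, once.
Trained networks look in a picture, given as the dict that the camera call returned (one of the last four; its "shot" number tells which), for a name from the list of things; names that differ only in an ending like _2 or _b are one class to them, and where a whole thing is asked for, a point or a joint stands for the part that bears it (a point fixed in the world has none). Each returns a list of dicts, best first, with "confidence" (0 to 1); they miss things now and then, are a little off and sometimes report something else, mostly with a low value. They report only what shows in the picture. A call takes as long as a camera call. They do not tell look-alikes from the thing itself.
- models.cut_out(picture, target): "region" (384x512 bool, what is visible of it) and "extent" ([left, top, width, height] as shares, 0 to 1, of the picture: columns of its width, rows of its height, round what is visible of it).
- models.place_of(picture, target): "at" ([column, row] as shares, 0 to 1, of the picture: columns of its width, rows of its height: a listed point, or the origin of a listed thing).
The state is a dict: "time_s": time; "joints": joint angles; "joint_velocities": joint speeds; "effort": joint torques, N m; "tcp_pos": TCP position; "ee_rot": TCP orientation; "wrist_force": force on the tool from outside, world axes, zero at the start; "moment": the same for the moment, N m; "gripper_width": opening from 0.0 (shut) to 1.0 (fully open); "gripper_force": force on a finger pad.
Only numpy, scipy, OpenCV 4.12 (cv2) and the standard library are available. Lean on these libraries where they do the work, as an engineer would, in place of code of your own. Each camera call takes 0.05 s, during which the arm holds its last target. There are 200 camera calls.

## Working session

There is one attempt and no reset: what is moved stays moved. The work goes in short steps, Python scripts to look and compute and a tool call to move; the robot and the scene stay as the last step left them, time stands still between calls to the robot, and variables do not carry over. Pictures are saved under pics/ and viewed, at most 10 in all, crops included, and the job is handed in when it is done.

Besides the shell and the picture viewer there is one more tool, called after "Request:" as name(argument=value, ...) on one line, values as JSON. apply_moves: Moves the arm, as the interface text tells. Its arguments: {"type":"object","properties":{"moves":{"type":"array"},"hand":{"type":"number"}},"required":["moves"]}

```bash
mkdir -p pics; cat > h.py <<'E'
from station import r, imaging, models
import numpy as np, cv2
def ray(p,uv):
    K=np.array(p["intrinsics"]);d=np.array(p["dist"],float)
    n=cv2.undistortPoints(np.array([[uv]],float),K,d)[0,0]
    R=np.array(p["orientation"]);v=R@np.array([n[0],n[1],1]);return np.array(p["eye"]),v/np.linalg.norm(v)
def at_z(p,uv,z):
    e,v=ray(p,uv);return e+v*(z-e[2])/v[2]
def proj(p,X):
    R=np.array(p["orientation"]);rv=cv2.Rodrigues(R.T)[0];t=-R.T@np.array(p["eye"])
    return cv2.projectPoints(np.atleast_2d(np.array(X,float)),rv,t,np.array(p["intrinsics"]),np.array(p["dist"],float))[0][:,0]
E
python3 - <<'E'
from h import *
for n in ("scene","top"):
    p=imaging.capture(n); cv2.imwrite(f"pics/{n}0.png",cv2.resize(p["frame"],(800,600),interpolation=cv2.INTER_CUBIC))
    print(n,np.round(p["eye"],3),np.round(p["orientation"],3).tolist(),np.round(p["intrinsics"],1).tolist())
    for t in ["router","bay_mouth","module","module_face","collar","knob_grip","knob_mark","usb_stick"]:
        print(t,[(np.round(np.array(d["at"])*[512,384],1).tolist(),round(d["confidence"],2)) for d in models.place_of(p,t)[:3]])
print(r.pinch_z, r.sense())
E
```

```text
scene [1.13  0.481 0.835] [[-0.637, 0.552, -0.539], [0.771, 0.448, -0.452], [-0.008, -0.703, -0.711]] [[424.1, 0.0, 260.3], [0.0, 424.1, 186.2], [0.0, 0.0, 1.0]]
router [([275.7, 221.1], 0.98), ([277.3, 202.9], 0.26)]
bay_mouth [([309.0, 215.3], 0.97)]
module [([292.3, 225.8], 0.87), ([352.3, 192.3], 0.83), ([412.5, 214.7], 0.74)]
module_face [([403.0, 192.2], 0.97), ([365.7, 203.4], 0.88), ([315.3, 207.9], 0.59)]
collar [([273.1, 204.8], 0.63), ([332.0, 288.5], 0.33)]
knob_grip [([272.8, 193.0], 0.75)]
knob_mark [([267.7, 191.5], 0.47)]
usb_stick [([252.7, 191.0], 0.64)]
top [0.319 0.031 1.22 ] [[0.01, -0.976, 0.218], [-1.0, -0.011, -0.004], [0.006, -0.218, -0.976]] [[498.5, 0.0, 260.2], [0.0, 498.5, 192.6], [0.0, 0.0, 1.0]]
router [([247.1, 202.2], 0.6), ([282.6, 203.5], 0.48), ([277.2, 260.1], 0.33)]
bay_mouth [([222.5, 223.5], 0.77), ([262.3, 134.6], 0.47)]
module [([205.2, 289.3], 0.8), ([227.8, 206.9], 0.79), ([135.7, 301.4], 0.6)]
module_face [([219.9, 229.0], 0.68), ([152.7, 317.1], 0.56)]
collar [([246.9, 191.8], 0.87)]
knob_grip [([246.5, 191.3], 0.61), ([285.8, 204.6], 0.3
[... 221 characters left out ...]
637e+01, -1.48155706e+01]), 'joint_velocities': array([-0.08044352, -0.04213462,  0.00917039, -0.02900876,  0.07304297,
       -0.00943071]), 'effort': array([ 2.42820133e-04, -3.90453422e+01,  1.87623489e+01,  4.22443449e+00,
        1.54903054e-02, -2.02478998e-05]), 'tcp_pos': array([ 0.20833631, -0.58923131,  0.22257948]), 'ee_rot': array([[-9.42804159e-01, -3.33347143e-01,  2.16736725e-06],
       [-3.33347143e-01,  9.42804158e-01, -3.72810703e-05],
       [ 1.03841354e-05, -3.58712338e-05, -9.99999999e-01]]), 'wrist_force': array([-0.17103827, -0.32829723,  0.3311221 ]), 'moment': array([ 0.04875411,  0.05716862, -0.03932638]), 'gripper_force': 0.0, 'gripper_width': 1.0018107752341257}
```

View pics/top0.png

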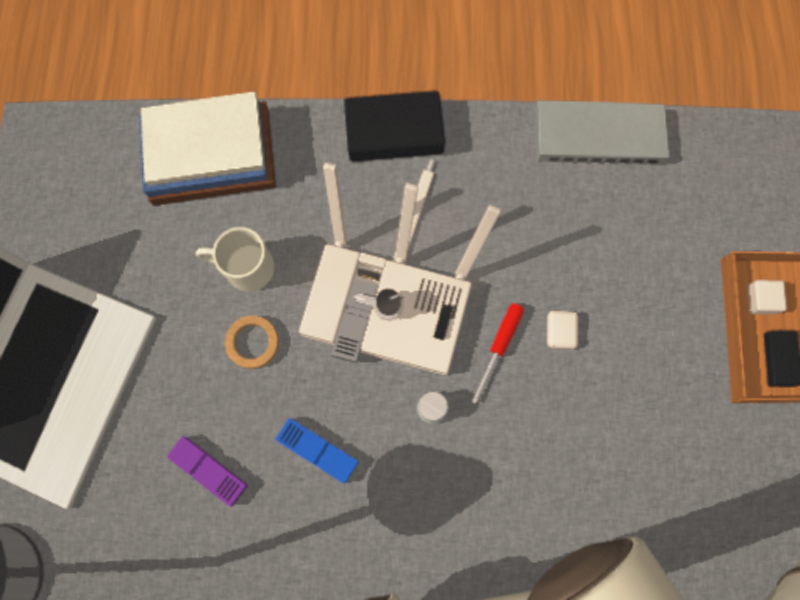

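View pics/scene0.png

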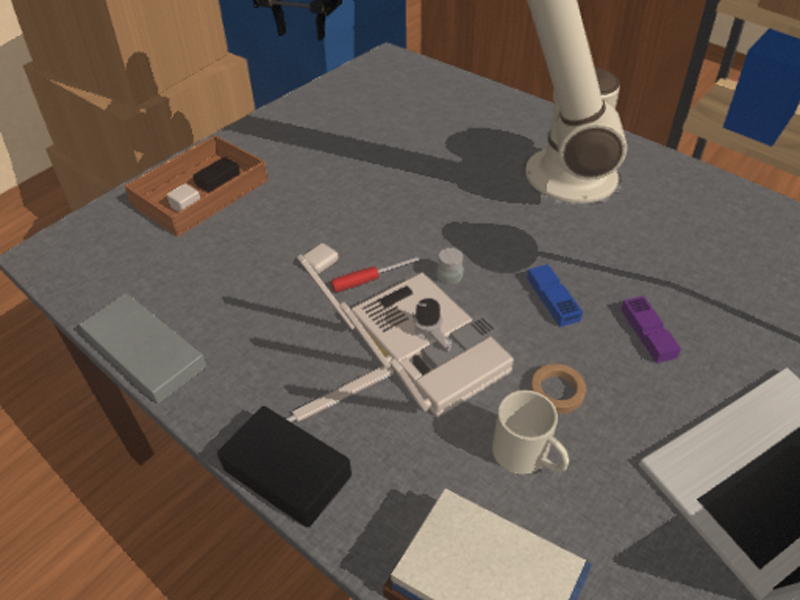

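The top view shows the grey module in the router's bay at (348,325), with the blue look-alike at (316,450) and the purple one at (207,470), all in 800x600 view pixels. The knob is at (388,302) and the jar at (432,407), in front of the router. Only the grey one in the bay fits the description. Next I'll check it in one close crop.

```bash
python3 - <<'E'
from h import *
p=imaging.capture("top"); q=imaging.capture("scene")
np.savez("top.npz",**{k:np.array(p[k]) for k in("frame","intrinsics","dist","eye","orientation")})
np.savez("sc.npz",**{k:np.array(q[k]) for k in("frame","intrinsics","dist","eye","orientation")})
a=cv2.resize(p["frame"][148:248,180:310],None,fx=6,fy=6,interpolation=cv2.INTER_CUBIC)
cv2.imwrite("pics/c1.png",a)
b=cv2.resize(q["frame"][165:270,215:340],None,fx=5.7,fy=5.7,interpolation=cv2.INTER_CUBIC)
cv2.imwrite("pics/c2.png",b)
E
```

```text
(no output)
```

View pics/c1.png

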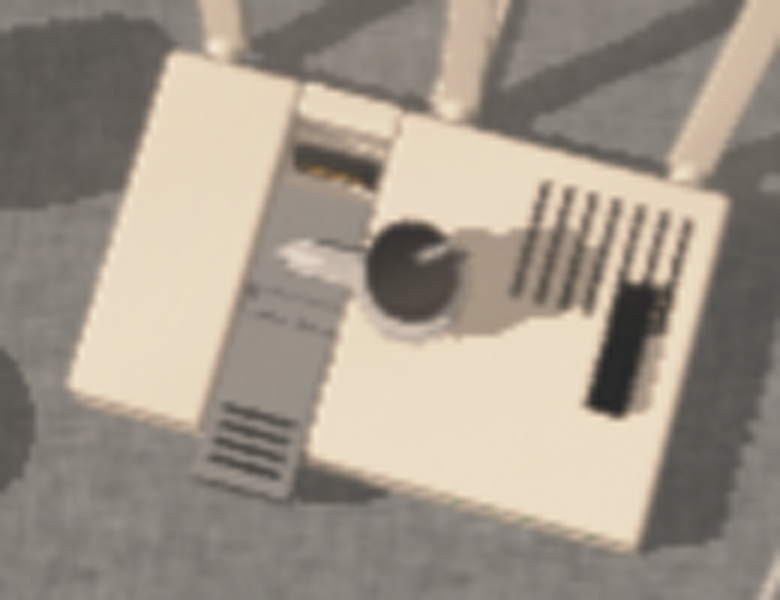

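View pics/c2.png

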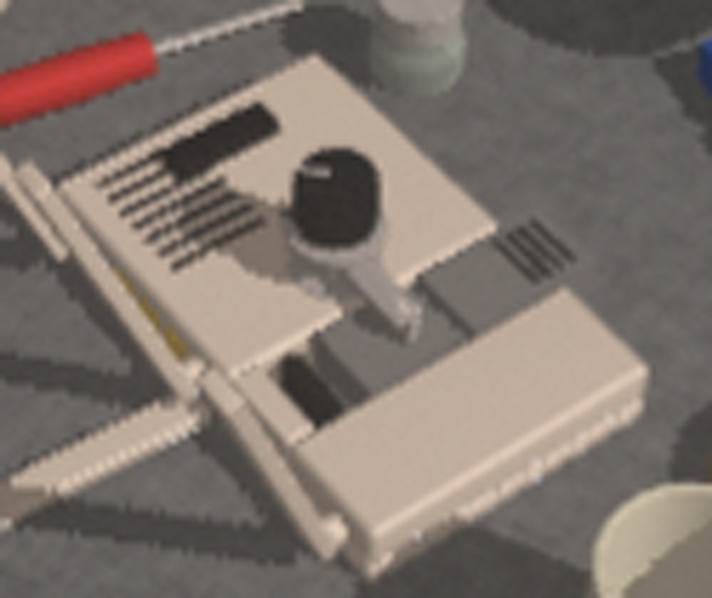

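The crops confirm the grey module sticking out of the bay mouth, around crop px (245,480) in c1. The router corners are sharp in both crops: c1 (172,50), (728,200), (633,543), (72,385) and c2 (316,55), (648,368), (372,535), (62,185). I'll fit the router pose from them.

```bash
python3 - <<'E'
from h import *
from scipy.optimize import least_squares
P=dict(np.load("top.npz"));Q=dict(np.load("sc.npz"))
f=lambda a,s,o:(np.array(a,float)+.5)/s-.5+np.array(o)
C=np.array([[75,120,36],[75,-120,36],[-75,-120,36],[-75,120,36]])/1000
u1=f([[172,50],[728,200],[633,543],[72,385]],6,[180,148])
u2=f([[372,535],[62,185],[316,55],[648,368]],5.7,[215,165])
def W(s,X):
    c,n=np.cos(s[2]),np.sin(s[2]);X=np.atleast_2d(X);return np.c_[s[0]+c*X[:,0]-n*X[:,1],s[1]+n*X[:,0]+c*X[:,1],X[:,2]]
res=lambda s,both=3:np.r_[(proj(P,W(s,C))-u1).ravel()*(both&1>0),(proj(Q,W(s,C))-u2).ravel()*(both&2>0)]
for b in(1,2,3):
    s=least_squares(res,[.65,.05,-.27],args=(b,)).x;print(b,np.round(s,4),np.degrees(s[2]).round(2),np.round(res(s),1))
np.save("router.npy",s)
inv=lambda X:np.array([[np.cos(s[2]),np.sin(s[2])],[-np.sin(s[2]),np.cos(s[2])]])@(X[:2]-s[:2])
for uv in f([[197,470],[290,495]],6,[180,148]):print("modface rtr",inv(at_z(P,uv,.036)).round(4))
for uv in f([[496,232],[532,218],[577,262]],5.7,[215,165]):print("sc",inv(at_z(Q,uv,.036)).round(4))
for d,o in ((P,f([[412,255]],6,[180,148])[0]),):print("knob top rtr",inv(at_z(d,o,.092)).round(4))
print("knob proj",(proj(P,W(s,[0,-.005,.092]))[0]-[180,148])*6,(proj(Q,W(s,[0,-.005,.092]))[0]-[215,165])*5.7)
print("face world",W(s,[[-.075,.041,.02],[-.135,.041,.02],[0,-.005,.084]]).round(4))
for uv in f([[455,243],[420,262]],6,[180,148]):print("bar rtr",inv(at_z(P,uv,.092)).round(4))
E
```

```text
1 [ 0.5739  0.0595 -0.2622] -15.02 [-0.2 -1.   0.9 -0.6  0.9  0.9 -1.6  0.5 -0.1  1.1 -1.8  0.1  0.2 -0.5
  0.9  0.2]
2 [ 0.5726  0.0591 -0.2658] -15.23 [ 0.  -0.6  1.1  0.1  0.9  1.6 -1.5  0.9 -0.1  0.7 -1.5 -0.4  0.6 -0.8
  1.  -0.1]
3 [ 0.5734  0.0594 -0.2636] -15.1 [-0.1 -0.9  0.9 -0.3  0.9  1.2 -1.6  0.7 -0.1  1.  -1.7 -0.1  0.4 -0.6
  0.9  0.1]
modface rtr [-0.0917  0.0583]
modface rtr [-0.0913  0.0196]
sc [-0.0702  0.0203]
sc [-0.0887  0.0232]
sc [-0.0879  0.0551]
knob top rtr [ 0.0044 -0.0047]
knob proj [407.15139956 263.32096737] [335.28643539 176.92487407]
face world [[0.5116 0.1185 0.02  ]
 [0.4537 0.1341 0.02  ]
 [0.5721 0.0546 0.084 ]]
bar rtr [ 0.0135 -0.0194]
bar rtr [ 0.0025 -0.0084]
```

Request:
apply_moves(moves=[[[0,0,0],6.92],[[0,0,0],6.92],[[0,0,0],6.92],[[0,0,0],6.92],[[0,0,0],6.92]], hand=0)

```text
time_s: 1.42
tcp_pos: [0.2083, -0.5892, 0.2226]
ee_rot: [[-0.964, 0.267, -0.0], [0.267, 0.964, -0.0], [0.0, -0.0, -1.0]]
wrist_force: [-0.4, -0.2, -0.3]
gripper_width: 0.708
gripper_force: 0.0
```

```bash
cat >> h.py <<'E'
S=np.load("router.npy")
def st(goal=None):
    d=r.sense();R=np.array(d["ee_rot"]);t=np.array(d["tcp_pos"]);c,n=np.cos(S[2]),np.sin(S[2]);A=np.array([[c,-n],[n,c]])
    rt=A.T@(t[:2]-S[:2]);print("t",round(d["time_s"],2),"tcp rtr",rt.round(4),"z",t[2].round(4),"yaw_y-rtr_y",round(np.degrees(np.arctan2(-R[0,1],R[1,1])-S[2]),2),
    "F rtr",(A.T@np.array(d["wrist_force"])[:2]).round(1),round(d["wrist_force"][2],1),"M",np.round(d["moment"],2),"w",round(d["gripper_width"],3),"j",np.round(d["joints"],1))
    if goal is not None:
        g=np.array(goal,float);w=np.r_[S[:2]+A@g[:2],g[2]];print("tool shift",(R.T@(w-t)).round(4))
E
python3 -c "
from h import *
st([-.14,.041,.2])"
```

```text
t 1.42 tcp rtr [-0.1834 -0.7213] z 0.2226 yaw_y-rtr_y -0.37 F rtr [-0.3 -0.3] -0.3 M [-0.04  0.   -0.03] w 0.708 j [-55.7  22.    0.5   0.  -68.4 -49.8]
tool shift [-0.0385  0.7626  0.0226]
```

Request:
apply_moves(moves=[[[-0.002,0.04,0],0],[[-0.002,0.04,0],0],[[-0.002,0.04,0],0],[[-0.002,0.04,0],0],[[-0.002,0.04,0],0]])

```text
time_s: 1.83
tcp_pos: [0.2703, -0.3972, 0.2226]
ee_rot: [[-0.965, 0.262, 0.0], [0.262, 0.965, -0.0], [-0.0, -0.0, -1.0]]
wrist_force: [1.5, 0.3, 0.0]
gripper_width: 0.321
gripper_force: 0.0
```

Request:
apply_moves(moves=[[[-0.002,0.04,0],0],[[-0.002,0.04,0],0],[[-0.002,0.04,0],0],[[-0.002,0.04,0],0],[[-0.002,0.04,0],0]])

```text
time_s: 2.25
tcp_pos: [0.3322, -0.2066, 0.223]
ee_rot: [[-0.965, 0.261, 0.001], [0.261, 0.965, -0.0], [-0.001, 0.0, -1.0]]
wrist_force: [1.7, 0.1, 0.7]
gripper_width: 0.021
gripper_force: 0.0
```

Request:
apply_moves(moves=[[[-0.002,0.04,0.0],0],[[-0.002,0.04,0.0],0],[[-0.002,0.04,0.0],0],[[-0.002,0.04,0],0],[[-0.002,0.04,0],0]])

```text
time_s: 2.67
tcp_pos: [0.394, -0.0158, 0.2232]
ee_rot: [[-0.966, 0.26, 0.002], [0.26, 0.966, 0.001], [-0.002, 0.001, -1.0]]
wrist_force: [1.0, -0.0, 0.0]
gripper_width: 0.006
gripper_force: 0.0
```

Request:
apply_moves(moves=[[[-0.002,0.04,0],0],[[-0.002,0.04,0],0],[[-0.002,0.04,0],0],[[-0.002,0.04,0],0],[[0,0,0.02],0]])

```text
time_s: 3.08
tcp_pos: [0.4485, 0.1413, 0.2059]
ee_rot: [[-0.967, 0.255, 0.011], [0.255, 0.967, 0.005], [-0.009, 0.008, -1.0]]
wrist_force: [1.2, -0.2, -0.4]
gripper_width: 0.006
gripper_force: 0.0
```

```bash
python3 -c "
from h import *
st([-.14,.041,.02])"
```

```text
t 3.08 tcp rtr [-0.1419  0.0465] z 0.2059 yaw_y-rtr_y 0.33 F rtr [1.2 0.1] -0.4 M [-0.06 -0.13  0.04] w 0.006 j [  37.4    7.3  -22.4    0.2  -59.6 -142.3]
tool shift [-0.0002 -0.007   0.1859]
```

Request:
apply_moves(moves=[[[0,-0.001,0.037],0],[[0,-0.001,0.037],0],[[0,-0.001,0.037],0],[[0,-0.001,0.037],0],[[0,-0.001,0.034],0]])

```text
time_s: 3.5
tcp_pos: [0.442, 0.1297, 0.0192]
ee_rot: [[-0.965, 0.261, 0.001], [0.261, 0.965, 0.0], [-0.001, 0.001, -1.0]]
wrist_force: [0.6, 0.8, -1.0]
gripper_width: 0.005
gripper_force: 0.0
```

Request:
apply_moves(moves=[[[0,0,0],0],[[0,0,0],0]])

```text
time_s: 3.67
tcp_pos: [0.4415, 0.1291, 0.0198]
ee_rot: [[-0.965, 0.261, -0.003], [0.261, 0.965, -0.003], [0.002, -0.003, -1.0]]
wrist_force: [0.4, -0.2, 1.5]
gripper_width: 0.007
gripper_force: 0.0
```

```bash
python3 - <<'E'
from h import *
st([-.115,.041,.02])
p=imaging.capture("scene")
cv2.imwrite("pics/c3.png",cv2.resize(p["frame"][120:270,200:400],None,fx=4,fy=4,interpolation=cv2.INTER_CUBIC))
E
```

```text
t 3.67 tcp rtr [-0.1454  0.033 ] z 0.0198 yaw_y-rtr_y -0.0 F rtr [ 0.5 -0. ] 1.5 M [ 0.03 -0.08 -0.07] w 0.007 j [  36.6   21.9  -36.4    0.   -32.  -141.8]
tool shift [-0.0304  0.008  -0.0003]
```

View pics/c3.png

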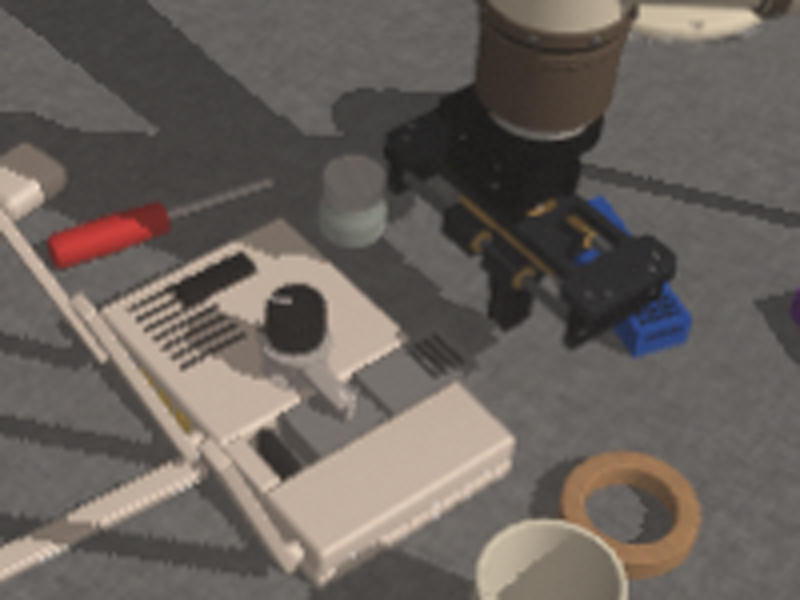

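The shut fingers stand in front of the module face, at about (505,300), and clear of the jar. Next I'll approach the face.

Request:
apply_moves(moves=[[[-0.008,0.004,0],0],[[-0.008,0.004,0],0],[[-0.007,0,0],0],[[-0.005,0,0],0],[[-0.003,0,0],0]])

```text
time_s: 4.13
tcp_pos: [0.4756, 0.1295, 0.0215]
ee_rot: [[-0.965, 0.262, 0.002], [0.262, 0.965, 0.001], [-0.002, 0.002, -1.0]]
wrist_force: [0.6, -0.1, -0.0]
gripper_width: 0.011
gripper_force: 0.0
```

Request:
apply_moves(moves=[[[-0.003,0,0],0],[[-0.003,0,0],0],[[-0.003,0,0],0],[[-0.002,0,0],0],[[-0.002,0,0],0]])

```text
time_s: 4.55
tcp_pos: [0.4859, 0.1255, 0.0204]
ee_rot: [[-0.965, 0.261, -0.002], [0.261, 0.965, -0.001], [0.002, -0.001, -1.0]]
wrist_force: [-3.2, 1.0, 1.9]
gripper_width: 0.001
gripper_force: 1.4
```

```bash
python3 -c "
from h import *
st([-.0845,.041,.02])"
```

```text
t 4.55 tcp rtr [-0.1017  0.0411] z 0.0204 yaw_y-rtr_y -0.04 F rtr [-3.3  0.1] 1.9 M [0.25 0.78 0.02] w 0.001 j [  33.    24.7  -30.6   -0.   -34.8 -138.2]
tool shift [-0.0172 -0.0001  0.0003]
```

Request:
apply_moves(moves=[[[-0.002,0,0],0],[[-0.002,0,0],0],[[-0.0015,0,0],0],[[-0.0015,0,0],0],[[-0.001,0,0],0]])

```text
time_s: 4.97
tcp_pos: [0.4944, 0.1237, 0.0204]
ee_rot: [[-0.965, 0.261, -0.0], [0.261, 0.965, -0.0], [0.0, -0.0, -1.0]]
wrist_force: [-1.1, 0.1, -0.3]
gripper_width: 0.006
gripper_force: 0.8
```

Request:
apply_moves(moves=[[[-0.001,0,0],0],[[-0.001,0,0],0],[[-0.001,0,0],0]])

```text
time_s: 5.22
tcp_pos: [0.4949, 0.1226, 0.0204]
ee_rot: [[-0.965, 0.262, -0.005], [0.262, 0.965, -0.001], [0.004, -0.003, -1.0]]
wrist_force: [-9.4, 4.1, 5.9]
gripper_width: 0.008
gripper_force: 5.1
```

```bash
python3 -c "
from h import *
st([-.0845,.041,.02])"
```

```text
t 5.22 tcp rtr [-0.0922  0.0406] z 0.0204 yaw_y-rtr_y -0.06 F rtr [-10.1   1.5] 5.9 M [1.17 2.74 0.05] w 0.008 j [ 3.210e+01  2.540e+01 -2.930e+01 -1.000e-01 -3.560e+01 -1.372e+02]
tool shift [-0.0077  0.0004  0.0003]
```

Request:
apply_moves(moves=[[[-0.001,0,0],0],[[-0.001,0,0],0]])

```text
time_s: 5.38
tcp_pos: [0.4962, 0.122, 0.0203]
ee_rot: [[-0.965, 0.262, -0.006], [0.262, 0.965, -0.002], [0.005, -0.003, -1.0]]
wrist_force: [-10.6, 4.8, 6.8]
gripper_width: 0.008
gripper_force: 5.6
```

Request:
apply_moves(moves=[[[-0.001,0,0],0],[[-0.001,0,0],0]])

```text
time_s: 5.55
tcp_pos: [0.4981, 0.1215, 0.0204]
ee_rot: [[-0.965, 0.262, -0.006], [0.262, 0.965, -0.002], [0.005, -0.003, -1.0]]
wrist_force: [-10.1, 4.0, 7.3]
gripper_width: 0.003
gripper_force: 5.5
```

```bash
python3 -c "
from h import *
st([-.0845,.041,.02])"
```

```text
t 5.55 tcp rtr [-0.0889  0.0403] z 0.0204 yaw_y-rtr_y -0.06 F rtr [-10.8   1.2] 7.3 M [1.28 2.95 0.02] w 0.003 j [  31.8   25.6  -28.8   -0.2  -35.9 -136.8]
tool shift [-0.0044  0.0007  0.0003]
```

Request:
apply_moves(moves=[[[-0.001,0,0],0],[[-0.001,0,0],0]])

```text
time_s: 5.72
tcp_pos: [0.5, 0.121, 0.0204]
ee_rot: [[-0.965, 0.262, -0.006], [0.262, 0.965, -0.002], [0.005, -0.003, -1.0]]
wrist_force: [-10.3, 4.2, 6.3]
gripper_width: 0.003
gripper_force: 5.5
```

Request:
apply_moves(moves=[[[-0.001,0,0],0],[[-0.0005,0,0],0]])

```text
time_s: 5.88
tcp_pos: [0.5015, 0.1206, 0.0204]
ee_rot: [[-0.965, 0.261, -0.006], [0.262, 0.965, -0.002], [0.005, -0.003, -1.0]]
wrist_force: [-9.4, 4.6, 6.7]
gripper_width: 0.002
gripper_force: 5.4
```

```bash
python3 -c "
from h import *
st([-.0845,.041,.02])"
```

```text
t 5.88 tcp rtr [-0.0853  0.0404] z 0.0204 yaw_y-rtr_y -0.05 F rtr [-10.3   2. ] 6.7 M [1.26 2.86 0.02] w 0.002 j [  31.5   25.8  -28.4   -0.2  -36.1 -136.5]
tool shift [-0.0008  0.0006  0.0004]
```

Request:
apply_moves(moves=[[[-0.0005,0,0],0],[[-0.0005,0,0],0]])

```text
time_s: 6.05
tcp_pos: [0.5021, 0.1204, 0.0203]
ee_rot: [[-0.965, 0.262, -0.006], [0.262, 0.965, -0.002], [0.006, -0.003, -1.0]]
wrist_force: [-12.6, 6.0, 8.2]
gripper_width: 0.004
gripper_force: 6.9
```

Request:
apply_moves(moves=[[[-0.0005,0,0],0]])

```text
time_s: 6.13
tcp_pos: [0.5021, 0.1204, 0.0204]
ee_rot: [[-0.965, 0.262, -0.007], [0.262, 0.965, -0.002], [0.007, -0.003, -1.0]]
wrist_force: [-14.5, 7.8, 9.1]
gripper_width: 0.006
gripper_force: 7.9
```

```bash
python3 -c "
from h import *
st([-.0845,.041,.02])"
```

```text
t 6.13 tcp rtr [-0.0847  0.0403] z 0.0204 yaw_y-rtr_y -0.08 F rtr [-16.    3.7] 9.1 M [2.24 4.12 0.03] w 0.006 j [  31.4   25.9  -28.2   -0.2  -36.3 -136.4]
tool shift [-0.0002  0.0007  0.0004]
```

Request:
apply_moves(moves=[[[-0.0005,0,0],0],[[0,0,0],0]])

```text
time_s: 6.3
tcp_pos: [0.5021, 0.1204, 0.0204]
ee_rot: [[-0.965, 0.262, -0.008], [0.262, 0.965, -0.002], [0.007, -0.004, -1.0]]
wrist_force: [-14.5, 7.7, 9.0]
gripper_width: 0.004
gripper_force: 7.9
```

Request:
apply_moves(moves=[[[0.003,0,0],0],[[0.01,0,0],0],[[0.02,0,0],0],[[0.02,0,-0.02],0],[[0,0,-0.03],0]])

```text
time_s: 6.72
tcp_pos: [0.4504, 0.1329, 0.0684]
ee_rot: [[-0.965, 0.261, -0.008], [0.261, 0.965, -0.004], [0.006, -0.006, -1.0]]
wrist_force: [-0.1, 0.4, 0.0]
gripper_width: 0.007
gripper_force: 0.0
```

```bash
python3 - <<'E'
from h import *
st([0,-.005,.16])
p=imaging.capture("top")
cv2.imwrite("pics/c4.png",cv2.resize(p["frame"][148:248,180:310],None,fx=6,fy=6,interpolation=cv2.INTER_CUBIC))
E
```

```text
t 6.72 tcp rtr [-0.1379  0.0389] z 0.0684 yaw_y-rtr_y -0.01 F rtr [-0.3  0.4] 0.0 M [-0.   -0.02 -0.02] w 0.007 j [ 3.630e+01  1.790e+01 -3.210e+01 -1.000e-01 -4.050e+01 -1.413e+02]
tool shift [-0.1373 -0.0445 -0.0922]
```

View pics/c4.png

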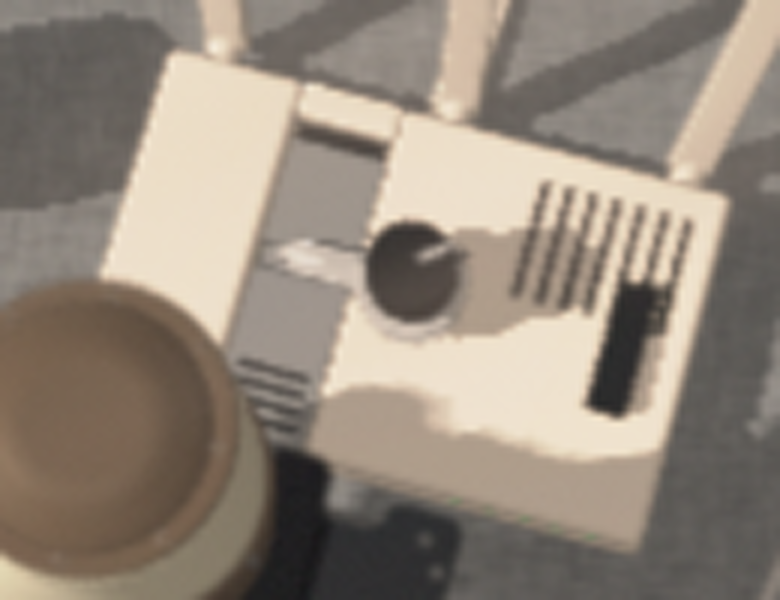

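The module now sits against the connector, with the gold contacts hidden and the slot under the tongue at about (290,255). The force rose to 16 N with no further motion, so it has reached the stop. Now I'll rise, turn the gripper counter-clockwise and open it for the knob.

Request:
apply_moves(moves=[[[0,0,-0.03],-6.7],[[0,0,-0.03],-6.7],[[0,0,-0.03],-6.7],[[0,0,-0.02],-6.7],[[0,0,0],-6.7]], hand=0.075)

```text
time_s: 7.18
tcp_pos: [0.4586, 0.136, 0.1859]
ee_rot: [[-0.947, -0.322, 0.011], [-0.322, 0.947, 0.006], [-0.013, 0.002, -1.0]]
wrist_force: [-0.8, 1.0, -0.1]
gripper_width: 0.302
gripper_force: 0.0
```

Request:
apply_moves(moves=[[[0,0,0],-6.7],[[0,0,0],-6.7],[[0,0,0],-6.7],[[0,0,0],-6.7],[[0,0,0],-6.7]])

```text
time_s: 7.6
tcp_pos: [0.4559, 0.1346, 0.1808]
ee_rot: [[-0.613, -0.79, 0.002], [-0.79, 0.613, 0.001], [-0.002, -0.001, -1.0]]
wrist_force: [-0.5, 0.8, 0.1]
gripper_width: 0.68
gripper_force: 0.0
```

Request:
apply_moves(moves=[[[0,0,0],-6.7],[[0,0,0],-6.7],[[0,0,0],-6.7],[[0,0,0],-6.7],[[0,0,0],-6.7]])

```text
time_s: 8.02
tcp_pos: [0.4559, 0.1346, 0.1808]
ee_rot: [[-0.075, -0.997, 0.002], [-0.997, 0.075, 0.001], [-0.001, -0.002, -1.0]]
wrist_force: [-0.0, 0.7, -0.5]
gripper_width: 0.857
gripper_force: 0.0
```

Request:
apply_moves(moves=[[[0,0,0],-6.7],[[0,0,0],-6.7],[[0,0,0],-6.7],[[0,0,0],-6.7],[[0,0,0],-6.7]])

```text
time_s: 8.43
tcp_pos: [0.4559, 0.1346, 0.1808]
ee_rot: [[0.488, -0.873, 0.002], [-0.873, -0.488, 0.001], [0.0, -0.002, -1.0]]
wrist_force: [-0.2, -0.2, -0.2]
gripper_width: 0.864
gripper_force: 0.0
```

Request:
apply_moves(moves=[[[0,0,0],-6.7],[[0,0,0],-6.7],[[0,0,0],-6.7],[[0,0,0],-6.7],[[0,0,0],-6.7]])

```text
time_s: 8.85
tcp_pos: [0.4559, 0.1346, 0.1808]
ee_rot: [[0.889, -0.459, 0.002], [-0.459, -0.889, 0.001], [0.002, -0.002, -1.0]]
wrist_force: [0.9, 0.5, 0.5]
gripper_width: 0.865
gripper_force: 0.0
```

Request:
apply_moves(moves=[[[0,0,0],-6.7],[[0,0,0],-6.7],[[0,0,0],-6.7],[[0,0,0],-6.7],[[0,0,0],-6.7]])

```text
time_s: 9.27
tcp_pos: [0.4559, 0.1346, 0.1808]
ee_rot: [[0.994, 0.108, 0.002], [0.108, -0.994, 0.001], [0.002, -0.001, -1.0]]
wrist_force: [0.9, 0.6, -0.0]
gripper_width: 0.864
gripper_force: 0.0
```

Request:
apply_moves(moves=[[[0,0,0],-6.7],[[0,0,0],-6.7],[[0,0,0],-6.7],[[0,0,0],-6.7],[[0,0,0],-6.7]])

```text
time_s: 9.68
tcp_pos: [0.4559, 0.1346, 0.1808]
ee_rot: [[0.769, 0.639, 0.002], [0.639, -0.769, 0.001], [0.002, 0.001, -1.0]]
wrist_force: [-0.3, -0.1, 0.8]
gripper_width: 0.86
gripper_force: 0.0
```

```bash
python3 - <<'E'
from h import *
st([0,-.005,.13])
E
```

```text
t 9.68 tcp rtr [-0.133  0.042] z 0.1808 yaw_y-rtr_y -125.2 F rtr [-0.3 -0.2] 0.8 M [-0.19  0.14  0.04] w 0.86 j [ 36.1   9.5 -23.6   0.  -56.7  93.6]
tool shift [0.0382 0.1358 0.051 ]
```

Request:
apply_moves(moves=[[[0.0076,0.0272,0],0],[[0.0076,0.0272,0],0],[[0.0076,0.0272,0],0],[[0.0076,0.0272,0],0],[[0.0076,0.0272,0],0]])

```text
time_s: 10.1
tcp_pos: [0.5726, 0.0526, 0.1808]
ee_rot: [[0.773, 0.634, 0.002], [0.634, -0.773, 0.0], [0.002, 0.001, -1.0]]
wrist_force: [0.2, 0.5, -1.1]
gripper_width: 0.863
gripper_force: 0.0
```

Request:
apply_moves(moves=[[[0,0,0.02],0],[[0,0,0.02],0],[[0,0,0.02],0],[[0,0,0],0]])

```text
time_s: 10.43
tcp_pos: [0.5686, 0.0525, 0.1165]
ee_rot: [[0.774, 0.633, -0.007], [0.633, -0.774, -0.002], [-0.006, -0.003, -1.0]]
wrist_force: [-1.3, -0.1, -0.5]
gripper_width: 0.86
gripper_force: 0.0
```

```bash
python3 - <<'E'
from h import *
st([0,-.005,.067])
p=imaging.capture("scene")
cv2.imwrite("pics/c5.png",cv2.resize(p["frame"][120:270,200:400],None,fx=4,fy=4,interpolation=cv2.INTER_CUBIC))
E
```

```text
t 10.43 tcp rtr [-0.0028 -0.0079] z 0.1165 yaw_y-rtr_y -125.62 F rtr [-1.2 -0.4] -0.5 M [-0.14  0.2   0.01] w 0.86 j [ 2.150e+01  2.260e+01 -1.520e+01 -1.000e-01 -5.250e+01  1.078e+02]
tool shift [0.0043 0.0007 0.0494]
```

View pics/c5.png

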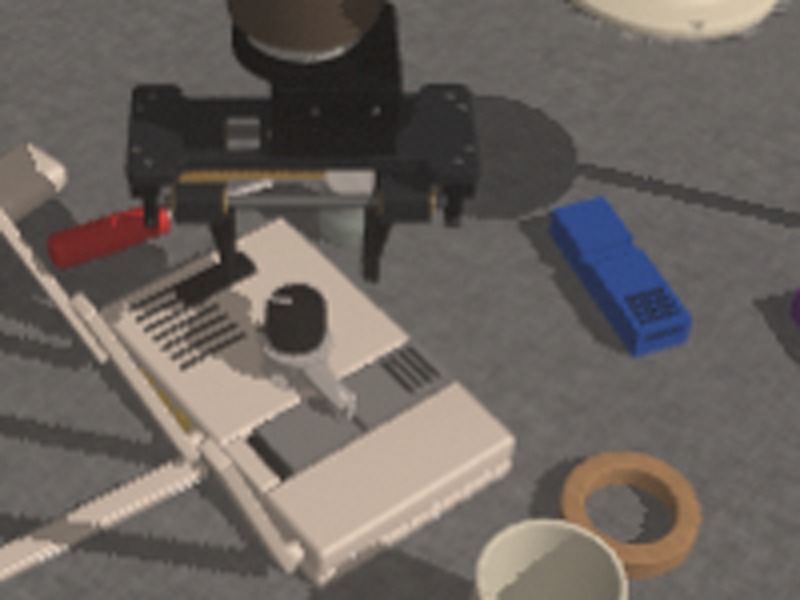

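The module now looks flush with the router's front at about (420,375), and the open fingers straddle the knob at (297,320). I'll descend and grip.

Request:
apply_moves(moves=[[[0.002,0.0005,0.016],0],[[0.002,0,0.016],0],[[0,0,0.012],0],[[0,0,0.004],0],[[0,0,0],0]])

```text
time_s: 10.9
tcp_pos: [0.5747, 0.0557, 0.0729]
ee_rot: [[0.773, 0.635, 0.001], [0.635, -0.773, -0.0], [0.0, 0.001, -1.0]]
wrist_force: [-1.1, 0.4, 0.0]
gripper_width: 0.862
gripper_force: 0.0
```

```bash
python3 - <<'E'
from h import *
st([0,-.005,.067])
E
```

```text
t 10.9 tcp rtr [ 0.0022 -0.0032] z 0.0729 yaw_y-rtr_y -125.5 F rtr [-1.2  0.1] 0.0 M [-0.11  0.08 -0.  ] w 0.862 j [ 21.6  26.  -17.3   0.  -46.7 107.8]
tool shift [-0.0027 -0.0008  0.0059]
```

Request:
apply_moves(moves=[[[-0.001,0,0.003],0],[[-0.001,0,0.002],0],[[0,0,0],0]])

```text
time_s: 11.15
tcp_pos: [0.5729, 0.0542, 0.0681]
ee_rot: [[0.773, 0.634, 0.001], [0.634, -0.773, 0.0], [0.001, 0.0, -1.0]]
wrist_force: [-0.6, 0.2, 0.6]
gripper_width: 0.861
gripper_force: 0.0
```

Request:
apply_moves(moves=[[[0,0,0],0],[[0,0,0],0],[[0,0,0],0],[[0,0,0],0],[[0,0,0],0]], hand=0.0)

```text
time_s: 11.57
tcp_pos: [0.5729, 0.0542, 0.0677]
ee_rot: [[0.773, 0.634, 0.0], [0.634, -0.773, 0.0], [0.0, 0.0, -1.0]]
wrist_force: [-0.2, -0.8, -0.2]
gripper_width: 0.569
gripper_force: 0.0
```

```bash
python3 - <<'E'
from h import *
st([0,-.005,.067])
E
```

```text
t 11.57 tcp rtr [ 0.0008 -0.0051] z 0.0677 yaw_y-rtr_y -125.53 F rtr [-0.  -0.8] -0.2 M [-0.11  0.09 -0.01] w 0.569 j [ 21.5  26.2 -17.8   0.  -45.9 107.8]
tool shift [-0.0004 -0.0007  0.0007]
```

Request:
apply_moves(moves=[[[0,0,0],0],[[0,0,0],0],[[0,0,0],0],[[0,0,0],0],[[0,0,0],0]])

```text
time_s: 11.98
tcp_pos: [0.5728, 0.0541, 0.0675]
ee_rot: [[0.773, 0.634, 0.0], [0.634, -0.773, -0.0], [-0.0, 0.0, -1.0]]
wrist_force: [-0.2, -1.3, 0.0]
gripper_width: 0.404
gripper_force: 30.0
```

```bash
python3 - <<'E'
from h import *
st([0,-.005,.067])
E
```

```text
t 11.98 tcp rtr [ 0.0008 -0.0052] z 0.0675 yaw_y-rtr_y -125.53 F rtr [ 0.2 -1.4] 0.0 M [-0.33 -0.08 -0.01] w 0.404 j [ 21.5  26.2 -17.8   0.  -45.9 107.8]
tool shift [-0.0003 -0.0008  0.0005]
```

Request:
apply_moves(moves=[[[0,0,0],4],[[0,0,0],4],[[0,0,0],4],[[0,0,0],4],[[0,0,0],4]])

```text
time_s: 12.4
tcp_pos: [0.5728, 0.0544, 0.0676]
ee_rot: [[0.944, 0.329, 0.0], [0.329, -0.944, -0.0], [0.0, 0.0, -1.0]]
wrist_force: [-0.6, -0.6, 0.7]
gripper_width: 0.407
gripper_force: 30.0
```

```bash
python3 - <<'E'
from h import *
st([0,-.005,.067])
E
```

```text
t 12.4 tcp rtr [ 0.0008 -0.005 ] z 0.0676 yaw_y-rtr_y -145.68 F rtr [-0.4 -0.7] 0.7 M [-0.03  0.12  0.19] w 0.407 j [ 21.5  26.2 -17.8   0.  -45.9  87.7]
tool shift [-0.0006 -0.0004  0.0006]
```

Request:
apply_moves(moves=[[[0,0,0],4.5],[[0,0,0],4.5],[[0,0,0],4.5],[[0,0,0],4.5],[[0,0,0],4.5]])

```text
time_s: 12.82
tcp_pos: [0.5728, 0.0546, 0.0676]
ee_rot: [[0.998, -0.058, 0.0], [-0.058, -0.998, 0.0], [0.0, -0.0, -1.0]]
wrist_force: [-0.8, 1.3, 0.4]
gripper_width: 0.405
gripper_force: 30.0
```

Request:
apply_moves(moves=[[[0,0,0],4.5],[[0,0,0],4.5],[[0,0,0],4.5],[[0,0,0],4.5],[[0,0,0],4.5]])

```text
time_s: 13.23
tcp_pos: [0.5729, 0.0548, 0.0676]
ee_rot: [[0.9, -0.435, 0.0], [-0.435, -0.9, 0.001], [0.0, -0.001, -1.0]]
wrist_force: [-0.1, 1.4, -1.0]
gripper_width: 0.403
gripper_force: 30.0
```

```bash
python3 - <<'E'
from h import *
st([0,-.005,.067])
E
```

```text
t 13.23 tcp rtr [ 0.0008 -0.0045] z 0.0676 yaw_y-rtr_y 169.3 F rtr [-0.5  1.4] -1.0 M [0.43 0.21 0.23] w 0.403 j [ 21.6  26.2 -17.8  -0.  -45.9  42.6]
tool shift [-0.0007  0.0006  0.0006]
```

Turned 65° with no stop felt, so I'll let go, turn back and regrip.

Request:
apply_moves(moves=[[[0,0,0],0],[[0,0,0],0],[[0,0,0],0],[[0,0,0],0],[[0,0,0],0]], hand=0.06)

```text
time_s: 13.65
tcp_pos: [0.5727, 0.0541, 0.0675]
ee_rot: [[0.902, -0.432, -0.0], [-0.432, -0.902, -0.0], [-0.0, 0.0, -1.0]]
wrist_force: [0.3, -0.1, 0.6]
gripper_width: 0.658
gripper_force: 0.0
```

Request:
apply_moves(moves=[[[0,0,0],-6.5],[[0,0,0],-6.5],[[0,0,0],-6.5],[[0,0,0],-6.5],[[0,0,0],-6.5]])

```text
time_s: 14.07
tcp_pos: [0.5727, 0.0541, 0.0675]
ee_rot: [[0.992, 0.126, -0.0], [0.126, -0.992, -0.0], [-0.0, 0.0, -1.0]]
wrist_force: [-0.2, -0.2, -0.2]
gripper_width: 0.688
gripper_force: 0.0
```

Request:
apply_moves(moves=[[[0,0,0],-6.5],[[0,0,0],-6.5],[[0,0,0],-6.5],[[0,0,0],-6.5],[[0,0,0],-6.5]])

```text
time_s: 14.48
tcp_pos: [0.5728, 0.0541, 0.0675]
ee_rot: [[0.769, 0.639, -0.0], [0.639, -0.769, -0.0], [-0.0, 0.0, -1.0]]
wrist_force: [-0.6, 0.1, 0.6]
gripper_width: 0.691
gripper_force: 0.0
```

Request:
apply_moves(moves=[[[0,0,0],0],[[0,0,0],0],[[0,0,0],0],[[0,0,0],0],[[0,0,0],0]], hand=0.0)

```text
time_s: 14.9
tcp_pos: [0.5729, 0.0542, 0.0676]
ee_rot: [[0.774, 0.634, 0.0], [0.634, -0.774, -0.0], [0.0, 0.0, -1.0]]
wrist_force: [1.0, -1.8, 0.4]
gripper_width: 0.405
gripper_force: 30.0
```

Request:
apply_moves(moves=[[[0,0,0],0],[[0,0,0],0],[[0,0,0],0]])

```text
time_s: 15.15
tcp_pos: [0.5729, 0.0541, 0.0676]
ee_rot: [[0.773, 0.634, 0.0], [0.634, -0.773, -0.0], [0.0, 0.0, -1.0]]
wrist_force: [0.9, -0.7, -0.3]
gripper_width: 0.406
gripper_force: 30.0
```

```bash
python3 - <<'E'
from h import *
st([0,-.005,.067])
E
```

```text
t 15.15 tcp rtr [ 0.0009 -0.0052] z 0.0676 yaw_y-rtr_y -125.54 F rtr [ 1.  -0.5] -0.3 M [-0.44 -0.16 -0.  ] w 0.406 j [ 21.5  26.2 -17.8   0.  -45.9 107.8]
tool shift [-0.0004 -0.0009  0.0006]
```

Request:
apply_moves(moves=[[[0,0,0],3],[[0,0,0],3],[[0,0,0],3]])

```text
time_s: 15.4
tcp_pos: [0.5728, 0.0542, 0.0676]
ee_rot: [[0.864, 0.504, 0.0], [0.504, -0.864, -0.0], [-0.0, 0.0, -1.0]]
wrist_force: [1.3, -1.0, 0.9]
gripper_width: 0.408
gripper_force: 30.0
```

```bash
python3 -c "
from h import *
st()"
```

```text
t 15.4 tcp rtr [ 0.0008 -0.0052] z 0.0676 yaw_y-rtr_y -134.64 F rtr [ 1.5 -0.6] 0.9 M [-0.44 -0.08  0.28] w 0.408 j [ 21.5  26.2 -17.8   0.  -45.9  98.7]
```

Request:
apply_moves(moves=[[[0,0,0],3],[[0,0,0],3],[[0,0,0],3]])

```text
time_s: 15.65
tcp_pos: [0.5729, 0.0542, 0.0676]
ee_rot: [[0.931, 0.365, 0.0], [0.365, -0.931, -0.001], [-0.0, 0.001, -1.0]]
wrist_force: [1.6, -1.1, 0.2]
gripper_width: 0.405
gripper_force: 30.0
```

```bash
python3 -c "
from h import *
st()"
```

```text
t 15.65 tcp rtr [ 0.0009 -0.0052] z 0.0676 yaw_y-rtr_y -143.49 F rtr [ 1.8 -0.6] 0.2 M [-0.23 -0.    0.5 ] w 0.405 j [ 21.5  26.2 -17.8   0.1 -45.9  89.8]
```

Request:
apply_moves(moves=[[[0,0,0],2],[[0,0,0],2]])

```text
time_s: 15.82
tcp_pos: [0.573, 0.0542, 0.0676]
ee_rot: [[0.954, 0.3, 0.0], [0.3, -0.954, -0.001], [-0.0, 0.001, -1.0]]
wrist_force: [-0.2, -1.0, -0.3]
gripper_width: 0.406
gripper_force: 30.0
```

```bash
python3 -c "
from h import *
st()"
```

```text
t 15.82 tcp rtr [ 0.001  -0.0051] z 0.0676 yaw_y-rtr_y -147.43 F rtr [ 0.1 -1. ] -0.3 M [-0.37 -0.02  0.85] w 0.406 j [ 21.6  26.2 -17.8   0.1 -45.9  85.9]
```

Request:
apply_moves(moves=[[[0,0,0],2],[[0,0,0],2]])

```text
time_s: 15.98
tcp_pos: [0.5729, 0.0544, 0.0676]
ee_rot: [[0.973, 0.232, 0.0], [0.232, -0.973, -0.0], [0.0, 0.0, -1.0]]
wrist_force: [1.1, -1.0, 0.1]
gripper_width: 0.402
gripper_force: 30.0
```

```bash
python3 -c "
from h import *
st()"
```

```text
t 15.98 tcp rtr [ 0.0008 -0.005 ] z 0.0676 yaw_y-rtr_y -151.5 F rtr [ 1.3 -0.7] 0.1 M [-0.37 -0.03  0.17] w 0.402 j [ 21.6  26.2 -17.8   0.  -45.9  81.8]
```

Request:
apply_moves(moves=[[[0,0,0],2],[[0,0,0],2]])

```text
time_s: 16.15
tcp_pos: [0.5728, 0.0544, 0.0676]
ee_rot: [[0.987, 0.161, 0.0], [0.161, -0.987, 0.0], [0.0, -0.0, -1.0]]
wrist_force: [1.4, 0.3, 1.0]
gripper_width: 0.405
gripper_force: 30.0
```

```bash
python3 -c "
from h import *
st()"
```

```text
t 16.15 tcp rtr [ 0.0008 -0.0049] z 0.0676 yaw_y-rtr_y -155.6 F rtr [1.3 0.7] 1.0 M [0.08 0.02 0.05] w 0.405 j [ 21.6  26.2 -17.8  -0.  -45.9  77.7]
```

Request:
apply_moves(moves=[[[0,0,0],2],[[0,0,0],2]])

```text
time_s: 16.32
tcp_pos: [0.5728, 0.0545, 0.0677]
ee_rot: [[0.996, 0.092, 0.0], [0.092, -0.996, 0.0], [0.0, -0.0, -1.0]]
wrist_force: [-0.1, 0.9, -0.3]
gripper_width: 0.402
gripper_force: 30.0
```

```bash
python3 -c "
from h import *
st()"
```

```text
t 16.32 tcp rtr [ 0.0008 -0.0049] z 0.0677 yaw_y-rtr_y -159.63 F rtr [-0.3  0.9] -0.3 M [ 0.14  0.12 -0.06] w 0.402 j [ 21.6  26.2 -17.8  -0.  -45.9  73.7]
```

Request:
apply_moves(moves=[[[0,0,0],2],[[0,0,0],2]])

```text
time_s: 16.48
tcp_pos: [0.5728, 0.0545, 0.0677]
ee_rot: [[1.0, 0.022, 0.0], [0.022, -1.0, 0.0], [0.0, -0.0, -1.0]]
wrist_force: [-0.7, -0.3, 2.1]
gripper_width: 0.405
gripper_force: 30.0
```

```bash
python3 -c "
from h import *
st()"
```

```text
t 16.48 tcp rtr [ 0.0007 -0.0048] z 0.0677 yaw_y-rtr_y -163.66 F rtr [-0.6 -0.4] 2.1 M [-0.32  0.41 -0.12] w 0.405 j [ 21.6  26.2 -17.8  -0.  -45.9  69.7]
```

Request:
apply_moves(moves=[[[0,0,0],1.5],[[0,0,0],1.5]])

```text
time_s: 16.65
tcp_pos: [0.5728, 0.0546, 0.0676]
ee_rot: [[1.0, -0.03, 0.0], [-0.03, -1.0, 0.001], [0.0, -0.001, -1.0]]
wrist_force: [0.3, 1.2, -1.4]
gripper_width: 0.408
gripper_force: 30.0
```

```bash
python3 -c "
from h import *
st()"
```

```text
t 16.65 tcp rtr [ 0.0007 -0.0048] z 0.0676 yaw_y-rtr_y 193.36 F rtr [-0.1  1.3] -1.4 M [ 0.38  0.08 -0.09] w 0.408 j [ 21.6  26.2 -17.8  -0.  -45.9  66.7]
```

Request:
apply_moves(moves=[[[0,0,0],0],[[0,0,0],0],[[0,0,0],0],[[0,0,0],0],[[0,0,0],0]], hand=0.065)

```text
time_s: 17.07
tcp_pos: [0.5727, 0.0542, 0.0675]
ee_rot: [[1.0, -0.028, -0.0], [-0.028, -1.0, -0.0], [-0.0, 0.0, -1.0]]
wrist_force: [0.2, 0.4, 0.2]
gripper_width: 0.693
gripper_force: 0.0
```

Request:
apply_moves(moves=[[[0,0,-0.02],0],[[0,0,-0.03],0],[[0,0,-0.03],0],[[0,0,-0.03],0],[[0,0,-0.03],0]])

```text
time_s: 17.48
tcp_pos: [0.5725, 0.0541, 0.209]
ee_rot: [[1.0, -0.028, -0.0], [-0.028, -1.0, -0.0], [-0.0, 0.0, -1.0]]
wrist_force: [0.6, -0.2, -0.5]
gripper_width: 0.743
gripper_force: 0.0
```

Request:
apply_moves(moves=[[[-0.04,-0.01,0],0],[[-0.04,-0.01,0],0],[[-0.04,-0.01,0],0],[[-0.03,-0.01,0],0],[[-0.02,0,0],0]])

```text
time_s: 17.9
tcp_pos: [0.4013, 0.0993, 0.2076]
ee_rot: [[1.0, -0.027, -0.0], [-0.027, -1.0, 0.001], [-0.0, -0.001, -1.0]]
wrist_force: [-0.2, 0.6, 0.7]
gripper_width: 0.745
gripper_force: 0.0
```

```bash
python3 - <<'E'
from h import *
st()
for n,c in (("top",(165,195,228,268)),("scene",(170,230,245,305))):
    p=imaging.capture(n)
    for t in("knob_mark","knob_grip","collar","module_face","module"):
        print(n,t,[(np.round(np.array(d["at"])*[512,384],1).tolist(),round(d["confidence"],2)) for d in models.place_of(p,t)[:3]])
    f=p["frame"]
    if n=="top": a=cv2.resize(f[165:235,200:270],(400,400),interpolation=cv2.INTER_CUBIC)
    else: b=cv2.resize(f[180:230,250:310],(400,333),interpolation=cv2.INTER_CUBIC); b=cv2.copyMakeBorder(b,0,67,0,0,0)
cv2.imwrite("pics/c6.png",np.hstack([a,b]))
E
```

```text
t 17.9 tcp rtr [-0.1765 -0.0063] z 0.2076 yaw_y-rtr_y 193.56 F rtr [-0.4  0.5] 0.7 M [-0.07  0.17 -0.01] w 0.745 j [ 36.6   1.6 -28.4  -0.  -60.   51.9]
top knob_mark [([248.0, 198.5], 0.79), ([315.4, 224.8], 0.32)]
top knob_grip [([246.2, 190.9], 0.55)]
top collar [([248.3, 194.1], 0.83)]
top module_face [([220.2, 225.6], 0.63), ([317.5, 226.3], 0.18)]
top module [([231.8, 200.5], 0.84), ([202.9, 291.7], 0.71), ([222.6, 221.2], 0.71)]
scene knob_mark [([275.6, 190.9], 0.54)]
scene knob_grip [([270.1, 198.1], 0.62)]
scene collar [([273.6, 203.1], 0.55)]
scene module_face [([309.6, 212.3], 0.8), ([403.0, 192.2], 0.68), ([366.7, 207.6], 0.62)]
scene module [([349.8, 191.8], 0.92), ([412.8, 212.2], 0.78), ([286.8, 226.7], 0.55)]
```

View pics/c6.png

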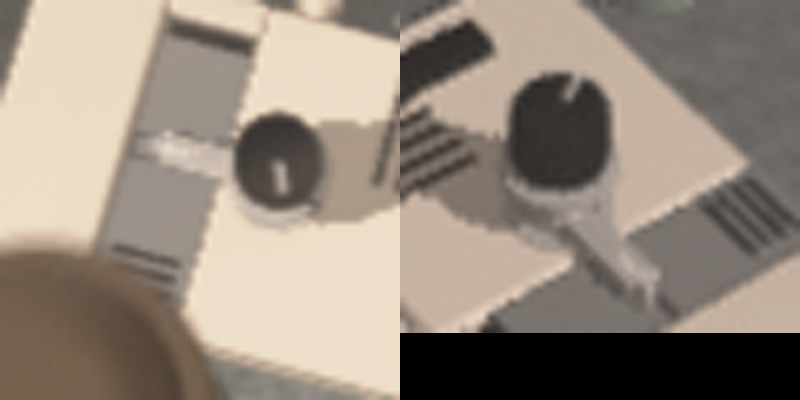

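The bar now points toward the front, at (284,188) in the left half, and the collar's pip shows at about (312,212), counter-clockwise of it. I'll compute the angle between them.

```bash
python3 - <<'E'
from h import *
P=dict(np.load("top.npz"));Q=dict(np.load("sc.npz"))
cw=np.array([.5728,.0543])
g=lambda X,o,s:(np.array(X,float)+.5)/s-.5+np.array(o)
ang=lambda v:np.degrees(np.arctan2(v[1],v[0])).round(1)
for n,X,z in (("bar tip",(286,192),.0925),("bar in",(278,164),.0925),("pip",(312,212),.063),("pip",(316,208),.063),("pip",(308,214),.063)):
    w=at_z(P,g(X,(200,165),400/70),z)[:2]-cw;print(n,w.round(4),ang(w))
a,b=[at_z(P,g(X,(200,165),400/70),.0925)[:2] for X in((278,164),(286,192))];print("bar dir top",ang(b-a))
a,b=[at_z(Q,g(X,(250,180),400/60),.0925)[:2] for X in((568,100),(576,78))] if 0 else [at_z(Q,g(X,(250,180),400/60),.0925)[:2] for X in((168,100),(177,78))]
print("bar dir scene",ang(b-a))
a,b=[at_z(P,(np.array(X)+.5)/6-.5+[180,148],.0925)[:2] for X in((418,262),(456,242))];print("bar dir start",ang(b-a))
print("centre px",(proj(P,[[*cw,.092],[*cw,.063]])-[200,165])*400/70)
# module front edge check from scene
E
```

```text
bar tip [-0.0157 -0.0041] -165.4
bar in [-0.0042 -0.0007] -170.7
pip [-0.0178 -0.0145] -141.0
pip [-0.0161 -0.0161] -135.0
pip [-0.0187 -0.0128] -145.6
bar dir top -163.6
bar dir scene -158.3
bar dir start -61.0
centre px [[274.14441857 151.88300667]
 [275.37136578 167.20498101]]
```

```bash
python3 - <<'E'
from h import *
P=dict(np.load("top.npz"));Q=dict(np.load("sc.npz"))
p=imaging.capture("top")["frame"];q=imaging.capture("scene")["frame"]
def e(f,x,y,w,h):
    a=cv2.resize(f[y:y+h,x:x+w],(400,300),interpolation=cv2.INTER_CUBIC).astype(float)
    return np.clip((a/255)**.7*255,0,255).astype(np.uint8)
cv2.imwrite("pics/c7.png",np.vstack([np.hstack([e(P["frame"],230,178,40,30),e(p,230,178,40,30)]),np.hstack([e(Q["frame"],252,188,40,30),e(q,252,188,40,30)])]))
cw=[.5728,.0543]
for a in range(-180,-90,10):
    c=[cw[0]+.0205*np.cos(np.radians(a)),cw[1]+.0205*np.sin(np.radians(a)),.063];print(a,((proj(P,c)[0]-[230,178]+.5)*10).round(0)+[400,0],((proj(Q,c)[0]-[252,188]+.5)*10).round(0)+[400,300])
E
```

```text
-180 [586. 252.] [670. 420.]
-170 [601. 251.] [658. 414.]
-160 [615. 247.] [645. 410.]
-150 [629. 241.] [631. 407.]
-140 [642. 233.] [616. 407.]
-130 [652. 223.] [602. 408.]
-120 [661. 211.] [588. 411.]
-110 [668. 197.] [575. 415.]
-100 [672. 183.] [564. 421.]
```

View pics/c7.png

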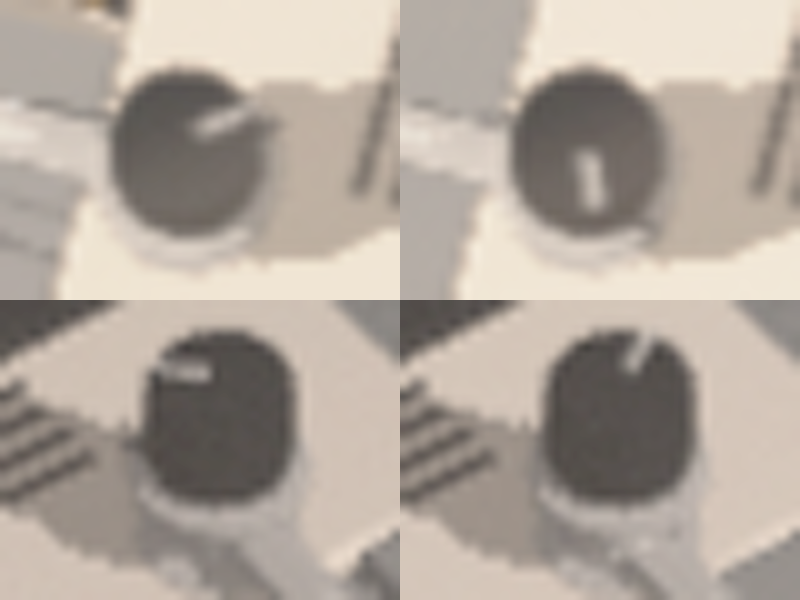

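In the right-hand frames, the pip sits at about (650,228), i.e. ≈ -134°, and the bar points at ≈ -165°. The mark is therefore about 31° past the pip, inside the 21–53° window, which agrees with the torque trace of one tip-over. The module is flush and the arm is clear, so I'm handing in.

```bash
python3 -c "
from h import *
print(r.finish_job())"
```

```text
the job is handed in; nothing more can be done
None
```

The module is pushed home against its stop at about 16 N and looks flush. The knob is one click clockwise, measured about 31° past the pip. The arm is clear and the job is handed in, though `finish_job` gave no verdict.

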